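# Re-clamp the ski: release the vise, ratchet it up five clicks and keep the lever in hand

### The job

The ski sits in the bench vise at whatever setting the last user left. Press the vise's release button fully down with the fingers so that the clamping lever springs all the way back to its open stop, let the button come up again, then bring the lever round clockwise (seen from above) exactly five clicks from that stop and never to a sixth, which would mark the ski's sidewalls. Finish with the fingers still holding the lever at the fifth click, so that the rubber jaw pads can settle under it, and leave the brush, the file holder and the cork where they lie.

Things in the scene. Friction and masses are not known exactly. Their poses are not given: they have to be found in the camera images.
- vise: Grey ski vise fixed to the bench, with two end rests and a 1640 mm ski lying in it, black running surface up, 112 mm above the bench. Origin: on the bench straight below the lever's vertical pivot. +x points across the ski (its centre line at x = 120 mm, near edge 86 mm), +y along it, +z up. The near jaw, driven by the lever, closes on the ski.
- lever_hub (a point): Top centre of the lever's round steel hub, on the vertical pivot axis, 112 mm above the bench, 40 mm across. Seen from it in the vise's frame, the lever arm at its open stop points 245 degrees counter-clockwise from +x (post at x = -44, y = -95 mm); as the lever turns, this direction swings clockwise, towards -x. Near the lever only its post and the button stand higher than the hub.
- lever_grip (a point): Grip point half-way up the post at the free end of the clamping lever, on the post's axis, 135 mm above the bench. The post is an upright round black handle, 22 mm in diameter, from the flat steel arm (its top 104 mm above the bench) up to 160 mm. Its axis is 105 mm from the pivot; it moves on that circle.
- lever (a joint): Angle of the clamping lever, rad: 0 at the open stop, growing clockwise seen from above, to 1.7 at most. The n-th click is at 0.2 n (21 mm of the post's travel each); the ratchet then keeps it from turning back. A spring pulls it to 0 with 2 to 3 N at the post; from 0.06 to 0.12 rad past a click the push rises to 5 to 7 N, then falls to about 0 at the next click. It starts at the first to fourth click.
- release_top (a point): Centre of the top face of the release button: round, black, 28 mm in diameter, on an upright aluminium sleeve, at x = 0, y = 76 mm in the vise's frame, top 124 mm above the bench when up. It is pressed straight down. The lever's post stays 90 mm or more away from it.
- release (a joint): How far the release button is down, m: 0 up, 0.009 fully down. It takes 3 N to start, 7 N fully down, and springs up by itself. While it is over 5 mm down the ratchet is free and the lever springs back to 0 in about half a second. It also dips by up to 5 mm by itself whenever the lever is driven over a ratchet tooth.
- brush_mid (a point): Centre of a loose horsehair brush with a wooden back, 125 x 58 x 44 mm, lying on the bench; to be left alone.
- file_holder_mid (a point): Middle of a loose steel file holder (an angle with a file clamped in it), 170 x 48 x 34 mm, lying on the bench; to be left alone.
- cork_mid (a point): Centre of a loose waxing cork, 100 x 55 x 30 mm, lying on the bench; to be left alone.

How it is judged (in metres and radians):
On the way, in this order (a step that is already met when the one before it is completed fails the run):
1. the release button is pressed fully down by the fingers and the lever has sprung back to its open stop (value of joint release above 0.0078 m and contact force between the fingers and release above 1 N and value of joint lever below 0.05 rad), for 0.1 s.
2. the button is let go and is up again, the lever still at its open stop (value of joint release below 0.001 m and contact force between the fingers and release below 0.1 N and value of joint lever below 0.05 rad), for 0.1 s.
3. the fingers have brought the lever to the fifth click (value of joint lever between 0.99 and 1.12 rad and contact force between the fingers and lever above 1 N), for 0.2 s.
At the end, for the whole second after the job is handed in: The lever is at rest at its fifth click (0.99 to 1.12 rad), the fingers on it with more than 1 N and off the button, after the button was pressed fully down (over 7.8 of 9 mm) until the lever was back at its open stop (below 0.05 rad) and was let up again (all of step 3 and velocity of joint lever between -0.1 and 0.1 rad/s and contact force between the fingers and release below 0.1 N); the arm keeps its last pose, push and grip.
It fails at once if the lever is taken to a sixth click (value of joint lever above 1.19 rad).
It fails at once if the brush is moved by more than 20 mm (distance of brush_mid from where it was at the start of the episode above 0.02 m).
It fails at once if the file holder is moved by more than 20 mm (distance of file_holder_mid from where it was at the start of the episode above 0.02 m).
It fails at once if the cork is moved by more than 20 mm (distance of cork_mid from where it was at the start of the episode above 0.02 m).
It also fails if it takes over 64 s, if anything falls off the work surface, if the arm or the gripper's body presses on something with over 40 N, if the wrist force passes 120 N, or if a joint passes its speed limit or range.

### The arm

A 7-joint arm with a two-finger parallel gripper is mounted at the origin on the work surface. World frame = base frame: x ahead of the robot, y to its left, z up, the work surface at z = 0. Lengths are in mm, angles in rad, forces in N, time in s.
With the tool pointing down it reaches from about 400 to 850 mm from the base axis. Payload 4.4 kg.
Tool frame: the origin (TCP) lies at the very end of the fingers, on their centre line; the grasp point (between the pads) lies 19 mm behind it; z points along the fingers, y is the line along which they close (so a half turn about z gives the same grasp; the last joint's range is limited). The gripper opens to 94 mm and grips with 3 to 60 N. Pads are 16 mm wide; open, the fingers measure 119 mm over their backs; the gripper's body (75 mm by 177 mm) begins 78 mm behind the grasp point.
Start: joints at [-1.18, 0.628, 0.038, 1.517, -0.027, 0.996, -0.02], TCP at [286.68, 583.381, 205.478] pointing down, gripper open.
Joint ranges: [-3.06, 3.06], [-0.37, 2.12], [-1.25, 1.32], [0.18, 2.47], [-1.1, 4.24], [0.23, 1.98], [-2.94, 2.94]. Speed limits (rad/s): [2.57, 2.57, 3.14, 3.14, 3.14, 3.14, 3.14].

### API

Orientations are given as [roll, pitch, yaw] about the fixed x, y, z axes, in that order (R = Rz(yaw) Ry(pitch) Rx(roll)).
In Python, from cell import r, imaging gives the robot as it stands.
- The arm moves only by the tool play_rows, never from a script. Its arguments are lists of equal length, an entry for each row: "grip": the closure, from 0 (fully open) to 1 (shut); "slide": the shift along the world's x, y, z as a fraction of full scale, a list of three; "turn": the turn, a rotation vector about the world's x, y, z as a fraction of full scale, a list of three. A call has 1 to 5 rows; each row shifts and turns the commanded pose from where the row before left it; what a row does not reach is not made up. Full scale, the value 1, is 30 mm for a shift and 0.12 rad for a turn. A row lasts 1/8 s, in which the tool goes at most 62.5 mm and 10.7 degrees, less where a joint would pass 70% of its speed; a pose out of reach is approached as far as the arm can. A call with a number of a shift or a turn outside -1 to 1 is refused whole. A call with a gripper value outside its range is refused whole. The fingers move at their own pace and stop on an object; the grip force is fixed at half the most. Time passes only in rows, so rows that do not move let the fingers close. It gives the time, the measured TCP pose, the force, the opening and the grip force at its end, in the units of the state.
- r.get_obs(): the state, without advancing time (a new reading comes with each control period).
- imaging.camera(name): name is "scene" or "top" or "wrist"; returns a dict with "frame" (400x640x3 uint8, red, green, blue), "K" (3x3 intrinsics, pixels), "k1" (the pictures are not rectified: a ray, as slopes to the right and down, at radius r is drawn at 1 + k1 r^2 times it, then the intrinsics apply), "camera_from_world" (4x4, takes a point from world to camera coordinates). Camera axes: x right, y up, looking along -z (the intrinsics and any distortion apply to the point x, -y, -z); pixel columns grow to the right and rows downward; lengths in mm; the calibration is good to about 2 mm. A picture is of the moment at which its call begins. There is no depth.
- r.close_job(): hands the job in; it is judged then, once.
The state is a dict: "time_s": time; "joints": joint angles; "qd": joint speeds; "joint_torque": joint torques, N m; "position": TCP position; "ee_rot": TCP orientation; "ft_force": force on the tool from outside, world axes, zero at the start; "ft_torque": the same for the moment, N m; "gripper_width": finger opening in mm; "finger_force": force on a finger pad.
Only numpy, scipy, OpenCV 4.12 (cv2) and the standard library are available. Lean on these libraries where they do the work, as an engineer would, in place of code of your own. Each camera call takes 0.05 s, during which the arm holds its last target. There are 200 camera calls.

## Working session

There is one attempt and no reset: what is moved stays moved. The work goes in short steps, Python scripts to look and compute and a tool call to move; the robot and the scene stay as the last step left them, time stands still between calls to the robot, and variables do not carry over. Pictures are saved under pics/ and viewed, at most 10 in all, crops included, and the job is handed in when it is done.

Besides the shell and the picture viewer there is one more tool, called after "Emit:" in YAML: its name, and indented under it one key for each argument. play_rows: Moves the arm, as the interface text tells. Its arguments: {"type":"object","properties":{"grip":{"type":"array"},"slide":{"type":"array"},"turn":{"type":"array"}},"required":["grip","slide","turn"]}

```bash
mkdir -p pics; cat > h.py <<'E'
import numpy as np, cv2, json
from cell import r, imaging
def shot(name, fn):
    c=imaging.camera(name); cv2.imwrite('pics/'+fn+'.png', c['frame'][:,:,::-1])
    json.dump({k:np.array(c[k]).tolist() for k in ('K','k1','camera_from_world')}, open('pics/'+fn+'.json','w'))
def ray(fn,u,v):
    c=json.load(open('pics/'+fn+'.json')); K=np.array(c['K']); T=np.array(c['camera_from_world'])
    s=cv2.undistortPoints(np.array([[[u,v]]],float),K,np.array([c['k1'],0,0,0],float))[0,0]
    R=T[:3,:3]; o=-R.T@T[:3,3]; d=R.T@np.array([s[0],-s[1],-1]); return o,d/np.linalg.norm(d)
def atz(fn,u,v,z):
    o,d=ray(fn,u,v); return o+d*(z-o[2])/d[2]
def tri(*obs):
    A=np.zeros((3,3));b=np.zeros(3);rs=[ray(*x) for x in obs]
    for o,d in rs:
        P=np.eye(3)-np.outer(d,d);A+=P;b+=P@o
    p=np.linalg.solve(A,b); return p,[np.linalg.norm(np.cross(d,p-o)) for o,d in rs]
def proj(fn,p):
    c=json.load(open('pics/'+fn+'.json'));K=np.array(c['K']);T=np.array(c['camera_from_world'])
    q=T[:3,:3]@np.array(p)+T[:3,3]; s=np.array([q[0],-q[1]])/-q[2]; s=s*(1+c['k1']*(s@s)); return K[:2,:2]@s+K[:2,2]
E
python3 - <<'E'
from h import *
shot('scene','s0');shot('top','t0');shot('wrist','w0')
o=r.get_obs();print({k:np.round(o[k],3).tolist() for k in o})
E
```

```text
{'time_s': 0.15, 'joints': [-1.18, 0.629, 0.038, 1.518, -0.027, 0.996, -0.02], 'qd': [-0.001, -0.005, -0.0, -0.004, -0.0, -0.001, -0.0], 'joint_torque': [0.001, -55.009, 1.145, -18.682, -0.052, 0.021, 0.0], 'position': [286.456, 582.922, 204.791], 'ee_rot': [-3.14, 0.0, 2.685], 'ft_force': [0.357, 0.487, 0.267], 'ft_torque': [-0.042, 0.055, -0.005], 'finger_force': 0.0, 'gripper_width': 94.239}
```

View pics/t0.png

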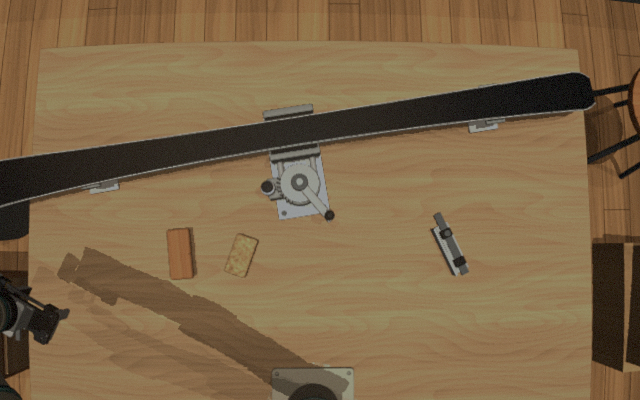

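View pics/s0.png

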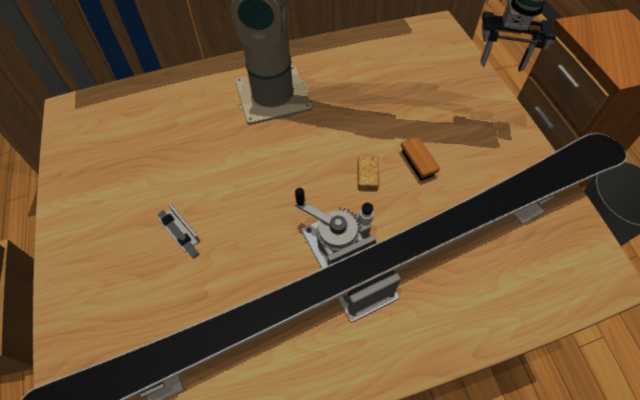

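The top view shows the hub near (299,182), the button near (267,187) and the post near (330,215). The scene view shows them near (338,222), (367,208) and (299,192). I'll enlarge both.

```bash
python3 - <<'E'
from h import *
a=cv2.imread('pics/t0.png')[150:240,240:360];b=cv2.imread('pics/s0.png')[170:260,280:400]
f=lambda x:cv2.resize(x,None,fx=6,fy=6,interpolation=cv2.INTER_CUBIC)
g=np.vstack([cv2.resize(x,None,fx=6,fy=3.3*6/3.3,interpolation=cv2.INTER_CUBIC) for x in (a,)])
cv2.imwrite('pics/ta.png',f(a));cv2.imwrite('pics/sa.png',f(b))
E
```

```text
(no output)
```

View pics/ta.png

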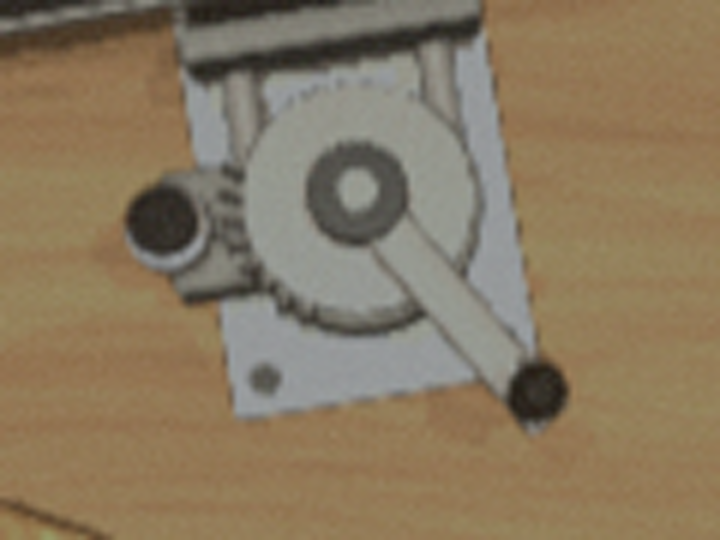

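View pics/sa.png

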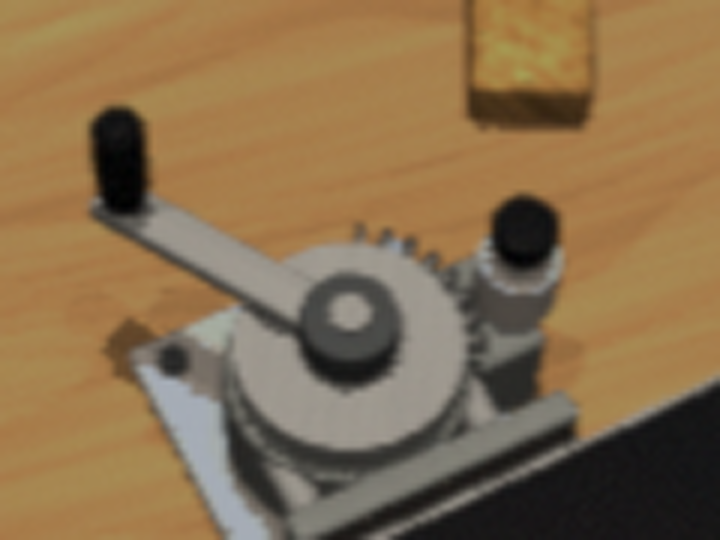

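In the top crop the hub is at (358,190), the button at (162,219) and the post top at (540,388). In the scene crop the hub is at (350,312), the button top at (525,222) and the post top at (118,122).

```bash
python3 - <<'E'
from h import *
T=lambda u,v:('t0',240+u/6-.4,150+v/6-.4); S=lambda u,v:('s0',280+u/6-.4,170+v/6-.4)
P={}
for n,t,s,z in (('hub',(358,190),(350,312),112),('btn',(162,219),(525,222),124),('post',(540,388),(118,122),160)):
    p,e=tri(T(*t),S(*s));a=atz(*T(*t),z);b=atz(*S(*s),z);P[n]=(a+b)/2;print(n,p.round(1),np.round(e,1),a.round(1),b.round(1))
# ski edge direction (near edge) in top picture, z=112
h,b,q=P['hub'],P['btn'],P['post']
d=b-h;th=np.arctan2(d[1],d[0]);print('btn dist',np.hypot(*d[:2]),'y-axis dir',th,'yaw',th-np.pi/2)
e=q-h;ph=np.arctan2(e[1],e[0]);print('post r',np.hypot(*e[:2]),'dir',ph)
s1=atz('t0',60,205-6,112)
yaw=th-np.pi/2
print('lever angle', (np.radians(245)-((ph-yaw)))%(2*np.pi))
for n,z in (('cork',30),):print(n,atz('t0',242,256,z))
print('brush',atz('t0',181,254,44),'file',atz('t0',450,245,34))
E
```

```text
hub [556.5  30.5 110.1] [0.7 0.7] [556.4  31.1 112. ] [557.3  29.5 112. ]
btn [544.3 105.6 120.3] [0.7 0.7] [544.1 106.  124. ] [546.1 103.8 124. ]
post [476.6 -37.1 157.5] [0.5 0.5] [476.6 -36.5 160. ] [478. -38. 160.]
btn dist 75.54178243853332 y-axis dir 1.7270199107782258 yaw 0.15622358398332925
post r 104.34549408361389 dir -2.43795495498406
lever angle 0.5870498991739108
cork [382.20600539 173.90462675  30.        ]
brush [387.46595239 322.470777    44.        ] file [ 405.2765739  -342.95756252   34.        ]
```

The lever is at about 0.6 rad (third click) and the vise yaw is about 0.16 rad. I'll approach above the button with the fingers closed, turning to the yaw I'll need later for the post.

Emit:
play_rows:
  grip: [1,1,1,1,1]
  slide:
    - [0.48,-0.88,0]
    - [0.48,-0.88,0]
    - [0.48,-0.88,0]
    - [0.48,-0.88,0]
    - [0.48,-0.88,0]
  turn:
    - [0,0,-1]
    - [0,0,-1]
    - [0,0,-1]
    - [0,0,-1]
    - [0,0,-1]

```text
time_s: 0.78
position: [359.0, 450.4, 205.3]
ee_rot: [-3.141, 0.0, 2.081]
ft_force: [-0.4, -0.4, 0.1]
gripper_width: 47.3
finger_force: 0.0
```

Emit:
play_rows:
  grip: [1,1,1,1,1]
  slide:
    - [0.48,-0.88,0]
    - [0.48,-0.88,0]
    - [0.48,-0.88,0]
    - [0.48,-0.88,0]
    - [0.48,-0.88,0]
  turn:
    - [0,0,-1]
    - [0,0,-1]
    - [0,0,-1]
    - [0,0,-1]
    - [0,0,-1]

```text
time_s: 1.4
position: [430.9, 318.5, 205.4]
ee_rot: [-3.141, 0.0, 1.481]
ft_force: [0.3, 0.2, -0.3]
gripper_width: 0.8
finger_force: 0.0
```

Emit:
play_rows:
  grip: [1,1,1,1,1]
  slide:
    - [0.48,-0.88,0]
    - [0.48,-0.88,0]
    - [0.48,-0.88,0]
    - [0.48,-0.88,0]
    - [0,0,0]
  turn:
    - [0,0,-1]
    - [0,0,-1]
    - [0,0,-1]
    - [0,0,-1]
    - [0,0,-1]

```text
time_s: 2.02
position: [489.5, 210.8, 205.6]
ee_rot: [3.14, 0.0, 0.876]
ft_force: [-0.9, -0.2, -0.2]
gripper_width: 0.2
finger_force: 0.0
```

```bash
python3 - <<'E'
from h import *
shot('wrist','w1')
for n,p in (('hub',(556.8,30.3,112)),('btn',(545,105,124)),('post',(477.2,-37,160))):print(n,proj('w1',p))
E
```

```text
hub [476.52038989 293.11528568]
btn [430.56764206 253.88595702]
post [465.70484734 413.86876695]
```

View pics/w1.png

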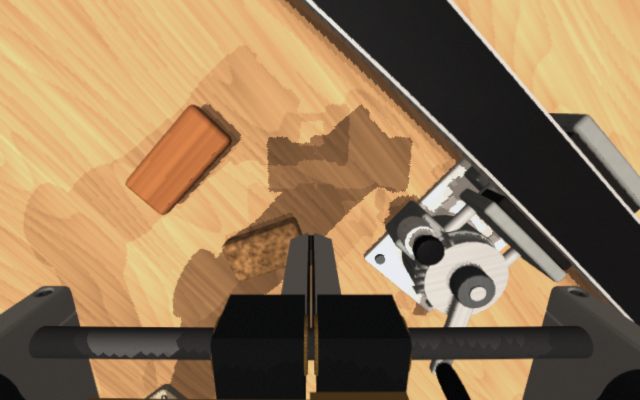

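The wrist view shows the button top at (428,250) and the hub at (477,294). That matches the projected estimates to within a few pixels, so I'll go over the button.

Emit:
play_rows:
  grip: [1,1,1,1,1]
  slide:
    - [0.46,-0.88,0]
    - [0.46,-0.88,-0.4]
    - [0.46,-0.88,-0.6]
    - [0.46,-0.88,-0.7]
    - [0,0,-0.6]
  turn:
    - [0,0,-0.7]
    - [0,0,0]
    - [0,0,0]
    - [0,0,0]
    - [0,0,0]

```text
time_s: 2.7
position: [544.3, 105.6, 135.8]
ee_rot: [3.14, 0.0, 0.799]
ft_force: [-0.7, 0.4, 0.2]
gripper_width: 0.5
finger_force: 0.0
```

```bash
python3 - <<'E'
from h import *
shot('wrist','w2');shot('scene','s2')
print(r.get_obs()['position'])
for n,p in (('hub',(556.8,30.3,112)),('btn',(545,105,124)),('post',(477.2,-37,160))):print(n,proj('w2',p))
a=cv2.imread('pics/s2.png')[150:250,280:420];b=cv2.imread('pics/w2.png')
cv2.imwrite('pics/c2.png',np.vstack([cv2.resize(a,(420,300)),b[150:400,110:530]]))
E
```

```text
[541.92203255 107.96332214 134.64931976]
hub [393.60431981 288.34970557]
btn [312.54935367 238.87689985]
post [384.27559135 455.31786309]
```

View pics/c2.png

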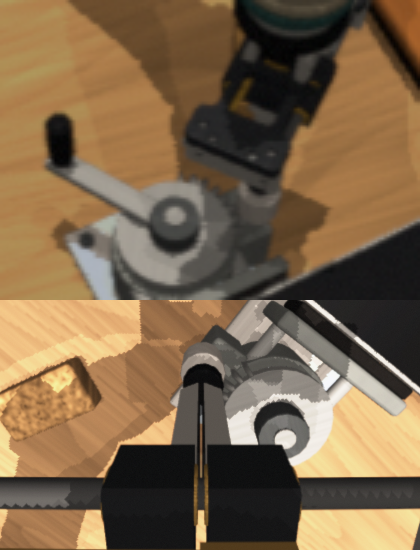

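The closed fingers are centred over the button. I'll press down in stages.

Emit:
play_rows:
  grip: [1,1,1,1,1]
  slide:
    - [0,0,-0.2]
    - [0,0,-0.2]
    - [0,0,-0.1]
    - [0,0,-0.1]
    - [0,0,0]
  turn:
    - [0,0,0]
    - [0,0,0]
    - [0,0,0]
    - [0,0,0]
    - [0,0,0]

```text
time_s: 3.42
position: [543.8, 108.9, 118.8]
ee_rot: [-3.141, -0.001, 0.801]
ft_force: [0.0, 2.2, 4.6]
gripper_width: 0.4
finger_force: 2.5
```

Emit:
play_rows:
  grip: [1,1,1,1]
  slide:
    - [0,0,-0.05]
    - [0,0,-0.05]
    - [0,0,0]
    - [0,0,0]
  turn:
    - [0,0,0]
    - [0,0,0]
    - [0,0,0]
    - [0,0,0]

```text
time_s: 3.92
position: [543.9, 109.0, 116.1]
ee_rot: [-3.141, -0.002, 0.801]
ft_force: [-0.4, 1.7, 5.7]
gripper_width: 0.3
finger_force: 3.1
```

Emit:
play_rows:
  grip: [1,1,1,1,1]
  slide:
    - [0,0,-0.05]
    - [0,0,-0.05]
    - [0,0,-0.05]
    - [0,0,0]
    - [0,0,0]
  turn:
    - [0,0,0]
    - [0,0,0]
    - [0,0,0]
    - [0,0,0]
    - [0,0,0]

```text
time_s: 4.55
position: [544.0, 109.2, 114.7]
ee_rot: [-3.14, -0.004, 0.801]
ft_force: [-7.8, 2.5, 32.3]
gripper_width: 0.7
finger_force: 16.2
```

At 32 N the button is on its stop. I'll check the lever before releasing.

Emit:
play_rows:
  grip: [1,1,1,1]
  slide:
    - [0,0,0]
    - [0,0,0]
    - [0,0,0]
    - [0,0,0]
  turn:
    - [0,0,0]
    - [0,0,0]
    - [0,0,0]
    - [0,0,0]

```text
time_s: 5.05
position: [544.1, 109.3, 114.7]
ee_rot: [-3.14, -0.004, 0.801]
ft_force: [-7.6, 1.9, 31.9]
gripper_width: 0.7
finger_force: 16.2
```

```bash
python3 - <<'E'
from h import *
shot('scene','s3');shot('top','t3')
a=cv2.imread('pics/s3.png')[170:260,280:400];b=cv2.imread('pics/t3.png')[150:240,240:360]
cv2.imwrite('pics/c3.png',np.hstack([cv2.resize(x,(400,300),interpolation=cv2.INTER_CUBIC) for x in (a,b)]))
for L in (0,.2):
  p=np.array([556.8+105*np.cos(4.436-L),30.3+105*np.sin(4.436-L),160]);print(L,p.round(1),(proj('s3',p)-[280,170])*10/3,(proj('t3',p)-[240,150])*10/3)
E
```

```text
0 [528.1 -70.7 160. ] [ 37.03739029 139.82747255] [349.21495511 136.87290539]
0.2 [508.6 -63.  160. ] [ 40.53386175 112.68940343] [338.00625993 165.98604117]
```

View pics/c3.png

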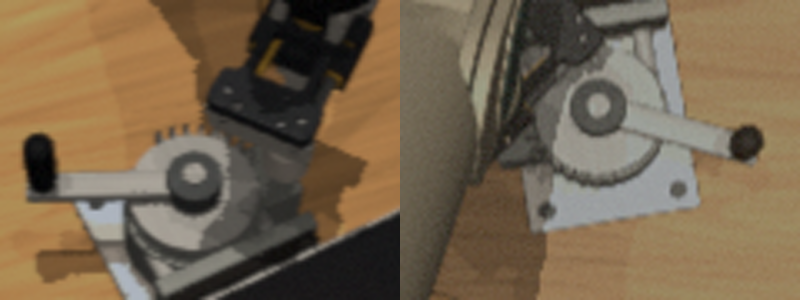

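The lever is back at its open stop: the post top is at (38,143) in the scene half and (345,142) in the top half, as predicted for 0 rad. I'll release the button.

Emit:
play_rows:
  grip: [1,1,1,1,1]
  slide:
    - [0,0,0.5]
    - [0,0,0.5]
    - [0,0,0.7]
    - [0,0,0.7]
    - [0,0,0.6]
  turn:
    - [0,0,0]
    - [0,0,0]
    - [0,0,0]
    - [0,0,0]
    - [0,0,0]

```text
time_s: 5.78
position: [543.3, 107.6, 201.6]
ee_rot: [3.141, 0.001, 0.8]
ft_force: [0.9, 0.2, 0.4]
gripper_width: 0.5
finger_force: 0.0
```

```bash
python3 - <<'E'
from h import *
t=('t3',240+345*.3-.35,150+142*.3-.35);s=('s3',280+38*.3-.35,170+143*.3-.35)
print(tri(t,s),atz(*t,160),atz(*s,160))
p=tri(t,s)[0];print(np.arctan2(p[1]-30.3,p[0]-556.8),np.hypot(p[1]-30.3,p[0]-556.8),r.get_obs()['position'])
E
```

```text
(array([525.87429053, -69.11968294, 152.8578959 ]), [np.float64(1.5450874992364994), np.float64(1.5450874992365167)]) [525.50043253 -67.08220248 160.        ] [529.58175383 -71.24359115 160.        ]
-1.8723708159293517 104.11855195464462 [543.26729543 107.60712507 201.62228385]
```

Emit:
play_rows:
  grip: [0,0,0,0,0]
  slide:
    - [-0.09,-0.98,0]
    - [-0.09,-0.98,0]
    - [-0.09,-0.98,0]
    - [-0.09,-0.98,0]
    - [-0.09,-0.98,0]
  turn:
    - [0,0,0]
    - [0,0,0]
    - [0,0,0]
    - [0,0,0]
    - [0,0,0]

```text
time_s: 6.4
position: [529.4, -40.2, 200.8]
ee_rot: [-3.141, 0.001, 0.801]
ft_force: [0.5, 0.5, -0.4]
gripper_width: 46.9
finger_force: 0.0
```

Emit:
play_rows:
  grip: [0,0,0,0,0]
  slide:
    - [-0.09,-0.98,0]
    - [0,0,0]
    - [0,0,0]
    - [0,0,0]
    - [0,0,0]
  turn:
    - [0,0,0]
    - [0,0,0]
    - [0,0,0]
    - [0,0,0]
    - [0,0,0]

```text
time_s: 7.02
position: [527.4, -67.1, 200.9]
ee_rot: [-3.141, -0.0, 0.802]
ft_force: [-0.4, 1.3, 0.1]
gripper_width: 93.3
finger_force: 0.0
```

```bash
python3 - <<'E'
from h import *
shot('wrist','w4');o=r.get_obs();print(o['position'],o['gripper_width'])
for n,p in (('hub',(556.8,30.3,112)),('btn',(545,105,124)),('post',(527,-69.5,160)),('tcp',o['position'])):print(n,proj('w4',p))
E
```

```text
[527.35584946 -67.38735034 200.89481065] 93.9880706221429
hub [254.54390493  98.75897816]
btn [168.0113563   34.80714227]
post [313.01803707 225.69583812]
tcp [311.42893072 246.86079226]
```

View pics/w4.png

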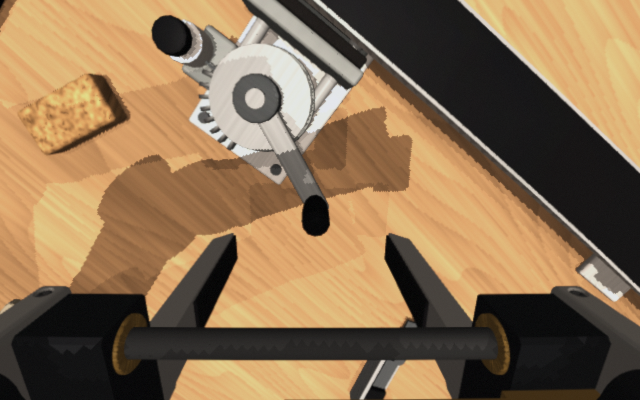

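In the wrist view the post top is at (316,222), 3 to 4 px from the prediction, and the hub at (256,98) matches. The post lies between the open fingers, so I'll descend and close.

Emit:
play_rows:
  grip: [0,0,0,0,0]
  slide:
    - [0.05,-0.07,-0.7]
    - [0,0,-0.7]
    - [0,0,-0.7]
    - [0,0,-0.7]
    - [0,0,0]
  turn:
    - [0,0,0]
    - [0,0,0]
    - [0,0,0]
    - [0,0,0]
    - [0,0,0]

```text
time_s: 7.7
position: [527.7, -69.8, 115.8]
ee_rot: [-3.139, 0.002, 0.801]
ft_force: [0.1, 0.6, 0.2]
gripper_width: 93.8
finger_force: 0.0
```

Emit:
play_rows:
  grip: [1,1,1,1,1]
  slide:
    - [0,0,0]
    - [0,0,0]
    - [0,0,0]
    - [0,0,0]
    - [0,0,0]
  turn:
    - [0,0,0]
    - [0,0,0]
    - [0,0,0]
    - [0,0,0]
    - [0,0,0]

```text
time_s: 8.32
position: [528.8, -70.3, 117.1]
ee_rot: [3.141, -0.0, 0.801]
ft_force: [0.7, 0.1, -0.2]
gripper_width: 47.5
finger_force: 0.0
```

Emit:
play_rows:
  grip: [1,1,1]
  slide:
    - [0,0,0]
    - [0,0,0]
    - [0,0,0]
  turn:
    - [0,0,0]
    - [0,0,0]
    - [0,0,0]

```text
time_s: 8.7
position: [529.1, -70.7, 117.0]
ee_rot: [3.141, -0.0, 0.801]
ft_force: [0.5, -0.9, -0.2]
gripper_width: 21.9
finger_force: 30.0
```

```bash
python3 - <<'E'
from h import *
shot('wrist','w5');shot('scene','s5');o=r.get_obs();print(o['position'],o['gripper_width'],o['ft_force'])
a=cv2.imread('pics/s5.png')[150:250,260:400];b=cv2.imread('pics/w5.png')
cv2.imwrite('pics/c5.png',np.vstack([cv2.resize(a,(420,300)),b[100:400,110:530]]))
E
```

```text
[529.14171079 -70.68960188 116.9772332 ] 21.55808352106818 [ 1.87381669 -1.00674248 -1.36016537]
```

View pics/c5.png

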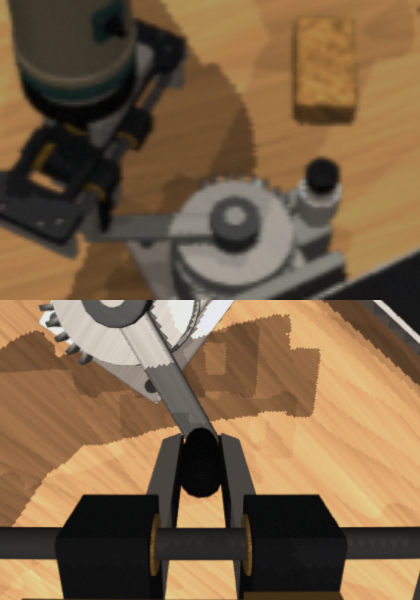

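The post is gripped at an opening of 21.9 mm, with the TCP at (529,-70.7). That fits a 105 mm radius about the hub. I'll swing along the arc to 0.5 rad and check.

Emit:
play_rows:
  grip: [1,1,1,1,1]
  slide:
    - [-0.33,0.11,0]
    - [-0.32,0.14,0]
    - [-0.3,0.17,0]
    - [-0.28,0.2,0]
    - [-0.27,0.23,0]
  turn:
    - [0,0,0]
    - [0,0,0]
    - [0,0,0]
    - [0,0,0]
    - [0,0,0]

```text
time_s: 9.43
position: [491.8, -55.9, 117.6]
ee_rot: [3.116, -0.0, 0.793]
ft_force: [20.9, -28.5, -31.9]
gripper_width: 22.1
finger_force: 30.0
```

Emit:
play_rows:
  grip: [1,1,1,1,1]
  slide:
    - [-0.24,0.26,0]
    - [-0.21,0.28,0]
    - [-0.18,0.3,0]
    - [0,0,0]
    - [0,0,0]
  turn:
    - [0,0,0]
    - [0,0,0]
    - [0,0,0]
    - [0,0,0]
    - [0,0,0]

```text
time_s: 10.05
position: [465.8, -26.7, 117.6]
ee_rot: [3.133, 0.003, 0.794]
ft_force: [-0.5, -9.3, 3.6]
gripper_width: 21.7
finger_force: 30.0
```

Emit:
play_rows:
  grip: [1,1,1]
  slide:
    - [0,0,0]
    - [0,0,0]
    - [0,0,0]
  turn:
    - [0,0,0]
    - [0,0,0]
    - [0,0,0]

```text
time_s: 10.42
position: [463.6, -22.0, 117.5]
ee_rot: [3.141, 0.002, 0.798]
ft_force: [-4.1, -5.2, 6.8]
gripper_width: 21.5
finger_force: 30.0
```

The lever is at about 0.79 rad. I'll continue more slowly.

Emit:
play_rows:
  grip: [1,1,1,1,1]
  slide:
    - [-0.08,0.16,0]
    - [-0.08,0.16,0]
    - [-0.06,0.16,0]
    - [0,0,0]
    - [0,0,0]
  turn:
    - [0,0,0]
    - [0,0,0]
    - [0,0,0]
    - [0,0,0]
    - [0,0,0]

```text
time_s: 11.05
position: [458.6, -10.4, 117.5]
ee_rot: [3.136, 0.002, 0.795]
ft_force: [-0.1, -12.3, 1.4]
gripper_width: 21.9
finger_force: 30.0
```

Emit:
play_rows:
  grip: [1,1,1,1,1]
  slide:
    - [-0.06,0.16,0]
    - [0,0,0]
    - [0,0,0]
    - [0,0,0]
    - [0,0,0]
  turn:
    - [0,0,0]
    - [0,0,0]
    - [0,0,0]
    - [0,0,0]
    - [0,0,0]

```text
time_s: 11.68
position: [455.9, -1.8, 117.4]
ee_rot: [3.141, 0.001, 0.799]
ft_force: [-2.4, -5.0, 5.7]
gripper_width: 21.8
finger_force: 30.0
```

The lever is at about 0.995 rad. I'll add roughly 5 mm so it sits just past the fifth click.

Emit:
play_rows:
  grip: [1,1,1,1,1]
  slide:
    - [-0.02,0.09,0]
    - [-0.03,0.09,0]
    - [0,0,0]
    - [0,0,0]
    - [0,0,0]
  turn:
    - [0,0,0]
    - [0,0,0]
    - [0,0,0]
    - [0,0,0]
    - [0,0,0]

```text
time_s: 12.3
position: [454.6, 3.8, 117.3]
ee_rot: [3.141, 0.001, 0.799]
ft_force: [-1.1, -5.6, 4.5]
gripper_width: 21.9
finger_force: 30.0
```

Emit:
play_rows:
  grip: [1,1,1,1]
  slide:
    - [0,0,0]
    - [0,0,0]
    - [0,0,0]
    - [0,0,0]
  turn:
    - [0,0,0]
    - [0,0,0]
    - [0,0,0]
    - [0,0,0]

```text
time_s: 12.8
position: [454.6, 3.8, 117.3]
ee_rot: [3.141, 0.001, 0.799]
ft_force: [-1.4, -5.4, 3.8]
gripper_width: 22.1
finger_force: 30.0
```

```bash
python3 - <<'E'
from h import *
shot('wrist','w6');o=r.get_obs();p=o['position'];print(p,o['gripper_width'],o['ft_force'])
e=np.array(p)[:2]-[556.8,30.3];a=np.arctan2(e[1],e[0]);print('L',-1.839-a,np.hypot(*e))
print('hub',proj('w6',(556.8,30.3,112)))
E
```

```text
[454.64210387   3.80343663 117.31983262] 21.56863635803007 [-1.47962806 -4.57804937  4.3420102 ]
L 1.0488159878580725 105.53816187280191
hub [408.64224076  95.72554312]
```

View pics/w6.png

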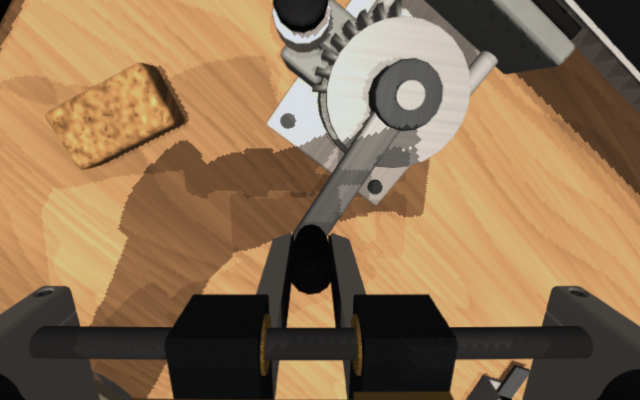

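The wrist view shows the post held between the fingers at (312,255), the hub at (410,95) and the button up. The lever is at about 1.05 rad and at rest, so I'm handing in.

```bash
python3 -c "
from cell import r
print(r.close_job())"
```

```text
the job is handed in; nothing more can be done
None
```

I pressed the release button to its stop and let it up again, then brought the lever from the open stop to about 1.05 rad (fifth click). I handed the job in with the fingers still holding the lever; no verdict was returned.

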